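Put the painted sample board away in the dry-store well

ROBOT

A 6-joint arm with a two-finger parallel gripper is mounted at the origin on the work surface. World frame = base frame: x ahead of the robot, y to its left, z up, the work surface at z = 0. Lengths are in m, angles in rad, forces in N, time in s.
With the tool pointing down it reaches from about 0.325 to 0.925 m from the base axis. Payload 3.1 kg.
Tool frame: the origin (TCP) lies midway between the tips of the shut fingers; the grasp point (between the pads) lies 19 mm behind it; z points along the fingers, y is the line along which they close (so a half turn about z gives the same grasp; the last joint's range is limited). The gripper opens to 85 mm and grips with 20 to 120 N. Pads are 22 mm wide; open, the fingers measure 114 mm over their backs; the gripper's body (76 mm by 85 mm) begins 54 mm behind the grasp point. The pads swing forward as they close: fully open they stand 13 mm farther back than shut.
Start: joints at [1.219, 0.217, 1.613, -0, 1.311, -0.112], TCP at [0.148, 0.607, 0.231] pointing down, gripper open.
Joint ranges: [-2.75, 2.75], [-0.78, 2.1], [0.31, 2.55], [-1.13, 4.27], [0.13, 2.63], [-2.58, 2.58]. Speed limits (rad/s): [2.79, 2.79, 3.14, 3.14, 3.14, 3.14].

INTERFACE

Orientations are given as a unit quaternion [w, x, y, z].
In Python, from cell import bot, viewer gives the robot as it stands. The module is installed in compiled form; this text tells all that it offers.
- The arm moves only by the tool apply_moves, never from a script. Its argument "rows" is one flat list of numbers, 5 for each row, row after row: the shift along the world's x, y, z normalised to -1 to 1, where 1 is 50 cm, then the turn about the world's z normalised to -1 to 1, where 1 is 60 degrees, then the closure in counts, from 0 (fully open) to 255 (shut). A call has 1 to 20 rows; each row is the pose to reach, as a shift and turn from the pose commanded when the call began; what a row does not reach only later rows make up. A row lasts 1/8 s, in which the tool goes at most 62.5 mm and 10.7 degrees, less where a joint would pass 70% of its speed; a pose out of reach is approached as far as the arm can. A call with a number of a shift or a turn outside -1 to 1 is refused whole. A call with a gripper value outside its range is refused whole. The fingers move at their own pace and stop on an object; "force" is the grip in N (left out, the last holds). Time passes only in rows, so rows that repeat a pose let the fingers close. It gives the time, the measured TCP pose, the force, the opening and the grip force at its end, in the units of the state.
- bot.get_state(): the state, without advancing time (a new reading comes with each control period).
- viewer.camera(name): name is "scene" or "top"; returns the picture (480x640x3 uint8, red, green, blue); there is no depth.
- viewer.camera_model(name): a dict with "K" (3x3 intrinsics, pixels), "R" (3x3) and "t" (3): a world point X has camera coordinates R X + t. Camera axes: x right, y down, z forward; pixel columns grow to the right and rows downward; lengths in m; the calibration is good to about 2 mm. A picture is of the moment at which its call begins. camera_model takes no time and is no camera call.
- bot.finish_job(): hands the job in; it is judged then, once.
The state is a dict: "time": time; "q": joint angles; "qvel": joint speeds; "joint_torque": joint torques, N m; "position": TCP position; "tcp_rot": TCP orientation; "ft_force": force on the tool from outside, world axes, zero at the start; "torque": the same for the moment, N m; "opening": finger opening in m; "gripper_force": force on a finger pad.
Only numpy, scipy, OpenCV 4.12 (cv2) and the standard library are available. Lean on these libraries where they do the work, as an engineer would, in place of code of your own. Each camera call takes 0.05 s, during which the arm holds its last target. There are 200 camera calls.

TASK

Open the dry-store unit: first flip its recessed ring pull up while the hatch stays shut, then lift the hatch until it stands about upright, and leave it standing. Then slide the top (zigzag) board along its rack and out over the end with the lip until 40 to 60 mm of it overhangs, let it rest level there, pick it up by the overhanging end and lay it, painted face up, flat on the floor of the well without dropping it; leave the spare board in the rack and all other pots and things where they are.

Things in the scene. Friction and masses are not known exactly. Their poses are not given: they have to be found in the camera images.
- unit: Dry-store unit fixed on the table: white box 240 (x) x 200 (y) x 80 mm high, origin at the centre of its underside, z up. In its top lies a flush blue hatch 200 (x) x 160 (y) x 26 mm, centred, covering a well. The hatch hinges at the +x side; its free edge is at -x.
- well_floor (a point): Centre of the well's flat floor, at unit x 0, y 0, z +30 mm (axes as the unit's). The floor is 190 (x) x 150 (y) mm; the well's walls are upright up to unit z 54 mm, above which a ledge widens it to 204 x 164 mm up to the top at 80 mm.
- hatch (a joint): Hatch angle, rad: 0 shut and flush, grows as its -x edge rises, stop at 1.6 (just past upright). A stiff friction hinge (0.65 N m) holds it at any angle; the hatch weighs about 0.45 kg; lifting by the ring takes about 8 N.
- hatch_hinge (a point): Middle of the hatch's hinge line, level with the hatch's top face, at unit x +102, y 0, z +80 mm; the line runs along the unit's y. Axes as the unit's.
- ring (a joint): Angle of the brass ring pull in the hatch, rad: 0 lying flat in its pocket with the bar towards the hinge, grows as the bar swings up, stop at 1.75 (90 degrees = standing square on the hatch). A stiff pivot (0.05 N m) holds it at any angle.
- ring_bar (a point): Middle of the ring pull's straight grip bar (round, 9 mm thick, parallel to the hinge, 61 mm clear between the two side arms). It is 55 mm from the ring's pivot line; the pivot lies 172 mm from the hinge line towards the free edge and 7 mm under the hatch's top face. x axis: from pivot to bar.
- ring_pocket (a point): Centre of the mouth of the black pocket in the hatch, level with its top face, 124 mm from the hinge line. The pocket is 112 mm (x) by 90 mm (y), 22 mm deep. With the ring flat (its bar 117 mm from the hinge line) some 45 mm is free on either side of the bar for fingers. Turns with the hatch.
- rack: Rack fixed on the table: aluminium deck 170 (x) x 84 (y) mm, top of deck 50 mm above the underside (origin, centre), grey side rails 11 mm high above the deck and 68 mm apart inside, so boards on it cannot be pinched by their sides. Both ends are open; at the -x end (its edge at x = -85 mm) a 4 mm high lip holds back the lower board.
- board: The top board: terracotta-coloured rigid sample board with a dark zigzag painted on its top face, 150 (x) x 64 (y) x 6 mm, about 0.11 kg. Origin at the centre of its underside, painted face +z. It starts lying on the spare board.
- board_end (a point): Point on the board 50 mm from its centre towards the end that faces the rack's lip (board x = -50, y 0, z +3 mm): the part to pinch, across the 64 mm width, once it overhangs.
- spare_board: Plain white spare board of the same size, below the top board on the rack's deck. Origin at the centre of its underside. Stays in the rack.
- vase: Pot in repair, bystander, 82 mm across and 130 mm tall; origin under its centre.
- cup: Small pot, bystander, 64 mm across, 62 mm tall; origin under its centre.
- big_bowl: Bowl, bystander, 117 mm across, 75 mm tall; origin under its centre.
- flared_pot: Pot with flared foot, bystander, 104 mm across, 130 mm tall; origin under its centre.
- bottle: Glass bottle with blue cap, bystander, 70 mm across, 160 mm tall; origin under its centre.
- jar: Amber jar with white cap, bystander, 74 mm across, 85 mm tall; origin under its centre.
- brush: Brush lying on the table, bystander, 170 mm long; origin near its middle, handle to its own -x.
There are look-alikes about, which are no part of the job. What is meant by the board is not green, and is the larger of those in its own colour. What is shaped like the rack but purple is not meant.

How it is judged:
By the outcome, as a careful person would: the job done as asked, in the order asked, and still so for the second after the job is handed in, with the robot touching nothing.
It also fails if it takes over 72 s, if anything falls off the work surface, if the arm or the gripper's body presses on something with over 40 N, if the wrist force passes 120 N, or if a joint passes its speed limit or range.

## Working session

There is one attempt and no reset: what is moved stays moved. The work goes in short steps, Python scripts to look and compute and a tool call to move; the robot and the scene stay as the last step left them, time stands still between calls to the robot, and variables do not carry over. Pictures are saved under pics/ and viewed, at most 14 in all, crops included, and the job is handed in when it is done.

Besides the shell and the picture viewer there is one more tool, called after ">>>" as a command line: name --argument value ..., lists and objects as JSON in quotes. apply_moves: Moves the arm, as the interface text tells. Scaled input: -1 to 1 covers 50 cm each way for a shift and 60 degrees each way for a turn. Its arguments: {"type":"object","properties":{"rows":{"type":"array","items":{"type":"number"}},"force":{"type":"number"}},"required":["rows"]}

```bash
mkdir -p pics; python3 - <<'E'
from cell import bot, viewer
import cv2,numpy as np
for n in("scene","top"):
    im=viewer.camera(n); cv2.imwrite(f"pics/{n}0.png",im[:,:,::-1])
    m=viewer.camera_model(n); print(n,{k:np.round(v,4).tolist() for k,v in m.items()})
print(bot.get_state())
E
```

```text
scene {'K': [[598.61, 0.0, 320.3288], [0.0, 598.61, 235.8961], [0.0, 0.0, 1.0]], 'R': [[-0.7592, 0.6508, 0.0108], [0.548, 0.6481, -0.5289], [-0.3512, -0.3956, -0.8486]], 't': [0.4244, -0.242, 1.9292]}
top {'K': [[536.369, 0.0, 317.3469], [0.0, 536.369, 228.2051], [0.0, 0.0, 1.0]], 'R': [[-0.0603, -0.9982, -0.0035], [-0.9774, 0.0598, -0.2026], [0.2025, -0.0088, -0.9792]], 't': [0.0262, 0.5474, 1.6136]}
{'time': 0.1, 'q': array([ 1.21879923e+00,  2.17714197e-01,  1.61477903e+00, -1.26725011e-05,
        1.31134953e+00, -1.12188741e-01]), 'qvel': array([-0.00074924, -0.00177975, -0.00335554,  0.00096283, -0.00073758,
        0.00031615]), 'joint_torque': array([-8.27543117e-04, -3.98080409e+01, -3.04967487e+01, -2.18537566e-04,
        4.28817249e-03, -2.32455932e-05]), 'position': array([0.1481625 , 0.60641133, 0.23007407]), 'tcp_rot': array([-2.52820695e-04,  1.19615375e-01,  9.92819670e-01, -1.09629543e-03]), 'ft_force': array([-0.96768696,  0.00281864,  0.22809139]), 'torque': array([ 0.01288325,  0.00203217, -0.003385  ]), 'gripper_force': 0.0, 'opening': 0.08534498250733547}
```

View pics/scene0.png

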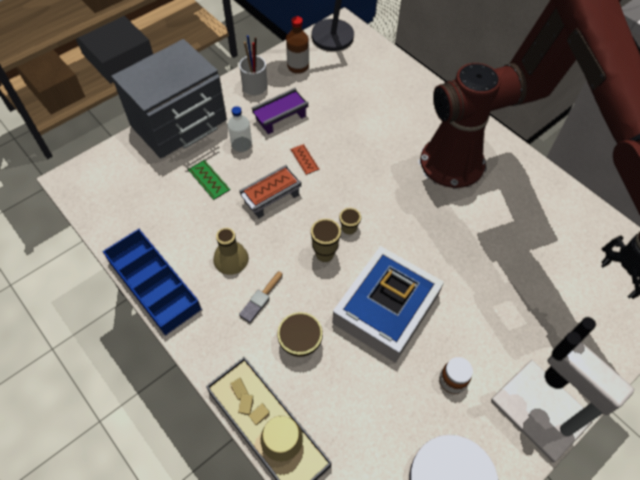

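View pics/top0.png

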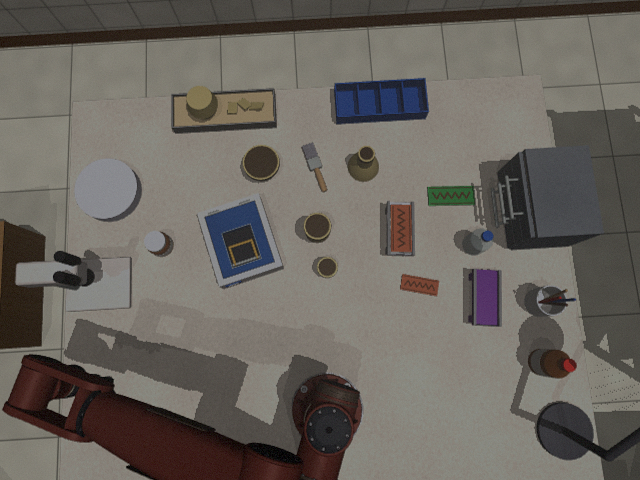

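The scene view shows the unit at about (388,300) and the rack with the zigzag board at (271,190). In the top view the unit is at (242,240), with the gold ring on the robot side of the pocket at (243,253), and the rack is at (400,229). The purple rack, the green board and the small orange board are look-alikes.

```bash
cat > h.py <<'E'
import cv2,numpy as np
from cell import bot,viewer
def ray(n,uv,z):
    m=viewer.camera_model(n);K,R,t=map(np.array,(m["K"],m["R"],m["t"]))
    uv=np.atleast_2d(np.array(uv,float)); c=-R.T@t
    d=(R.T@np.linalg.inv(K)@np.c_[uv,np.ones(len(uv))].T).T
    return c+d*((z-c[2])/d[:,2])[:,None]
def proj(n,X):
    m=viewer.camera_model(n);K,R,t=map(np.array,(m["K"],m["R"],m["t"]))
    p=(K@(R@np.atleast_2d(X).T+t[:,None])).T; return p[:,:2]/p[:,2:]
def tri(uva,uvb):
    A=[];b=[]
    for n,uv in(("top",uva),("scene",uvb)):
        m=viewer.camera_model(n);K,R,t=map(np.array,(m["K"],m["R"],m["t"]))
        c=-R.T@t;d=R.T@np.linalg.inv(K)@np.r_[uv,1.];d/=np.linalg.norm(d);P=np.eye(3)-np.outer(d,d);A.append(P);b.append(P@c)
    return np.linalg.lstsq(np.vstack(A),np.hstack(b),rcond=None)[0]
def blob(im,lo,hi,near,maxd=70,hull=False):
    """largest blob in HSV range within maxd of near"""
    hsv=cv2.cvtColor(im,cv2.COLOR_RGB2HSV);m=cv2.inRange(hsv,lo,hi)
    k=np.zeros_like(m);cv2.circle(k,near,maxd,255,-1)
    cs,_=cv2.findContours(m&k,cv2.RETR_EXTERNAL,cv2.CHAIN_APPROX_NONE)
    return max(cs,key=cv2.contourArea)
def rect(n,c,z):
    P=ray(n,c[:,0,:],z)[:,:2]; (cx,cy),(w,h),a=cv2.minAreaRect((P*1000).astype(np.float32))
    return np.round([cx,cy,w,h,a],1)
E
python3 - <<'E'
from h import *
ims={n:cv2.imread(f"pics/{n}0.png")[:,:,::-1].copy() for n in("top","scene")}
for n,pu,pr in(("top",(241,238),(400,229)),("scene",(388,290),(271,188))):
    im=ims[n]
    print(n,"hatch",rect(n,blob(im,(100,120,40),(125,255,255),pu,60),.08))
    print(n,"board",rect(n,blob(im,(3,110,90),(16,255,255),pr,30),.062))
    g=blob(im,(15,120,100),(32,255,255),(243,253) if n=="top" else (398,284),30)
    print(n,"ring",rect(n,g,.073))
cr=lambda n,x,y,w=80,h=60:cv2.resize(ims[n][y-h//2:y+h//2,x-w//2:x+w//2],(400,300),interpolation=cv2.INTER_CUBIC)
cv2.imwrite("pics/m.png",np.vstack([np.hstack([cr("top",400,229),cr("scene",271,190)]),np.hstack([cr("top",241,240,112,84),cr("scene",388,300,128,96)])])[:,:,::-1])
E
```

```text
top hatch [524.8 234.8 197.4 158.1  15.3]
top board [ 532.5 -266.    62.1  146.6   85. ]
top ring [485.3 224.6  59.2  77.3  15.4]
scene hatch [526.4 239.  196.3 157.4  15.3]
scene board [ 534.  -260.3   64.4  149.9   85.4]
scene ring [482.4 224.5  48.8  80.6  16.1]
```

View pics/m.png

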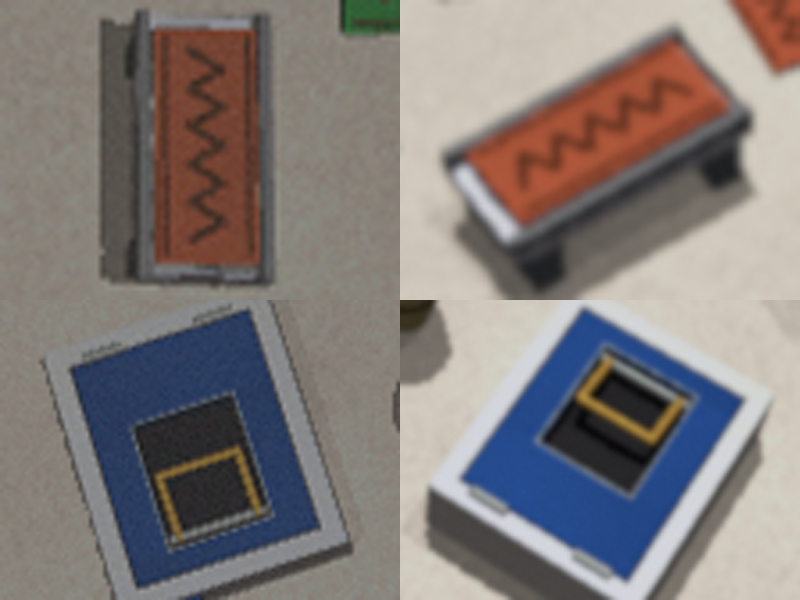

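```bash
python3 - <<'E'
from h import *
ims={n:cv2.imread(f"pics/{n}0.png") for n in("top","scene")}
def cr(n,X):
    x,y=proj(n,X)[0].round().astype(int);return cv2.resize(ims[n][y-12:y+12,x-16:x+16],(400,300),interpolation=cv2.INTER_CUBIC)
a=np.deg2rad(-5);c=np.array([533,-263,54])/1000;d=.082*np.array([np.cos(a),np.sin(a),0])
cv2.imwrite("pics/m2.png",np.vstack([np.hstack([cr("top",c+d),cr("scene",c+d)]),np.hstack([cr("top",c-d),cr("scene",c-d)])]))
E
```

```text
(no output)
```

View pics/m2.png

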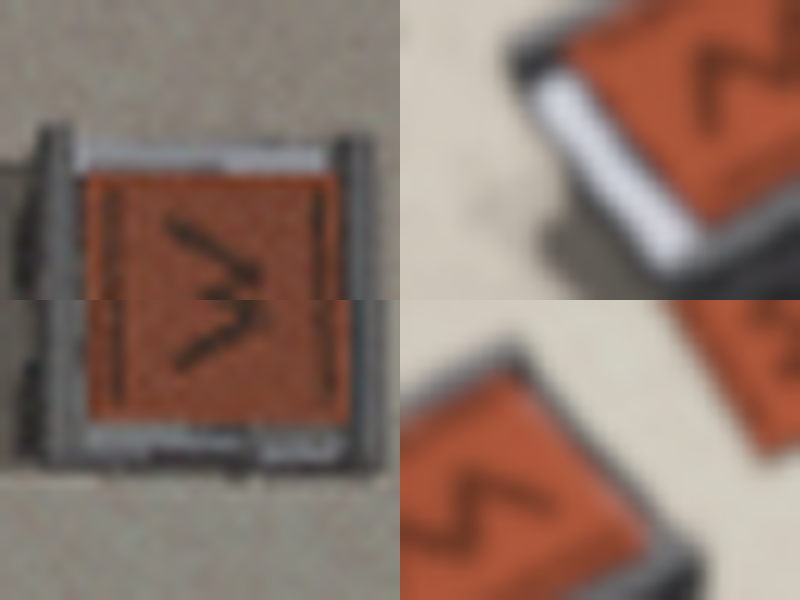

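The far (+x) end at (450,160) shows bare bright deck. The robot-side end has the grey lip. So the lip faces −x, and the rack yaw is about −5°. The unit is at (525, 236) mm with yaw 15.3°, and the ring centre agrees with that.

>>> apply_moves --rows '[0.725,-0.749,-0.06,-1,135,0.725,-0.749,-0.06,-1,135,0.725,-0.749,-0.06,-1,135,0.725,-0.749,-0.06,-1,135,0.725,-0.749,-0.06,-1,135,0.725,-0.749,-0.06,-1,135,0.725,-0.749,-0.06,-1,135,0.725,-0.749,-0.06,-1,135,0.725,-0.749,-0.06,-1,135,0.725,-0.749,-0.06,-1,135,0.725,-0.749,-0.2,-1,135,0.725,-0.749,-0.2,-1,135,0.725,-0.749,-0.2,-1,135]' --force 20

```text
time: 1.72
position: [0.5096, 0.2336, 0.1311]
tcp_rot: [-0.001, 0.599, 0.801, -0.001]
ft_force: [0.4, 0.9, 0.5]
opening: 0.04
gripper_force: 0.0
```

>>> apply_moves --rows '[0,0,-0.05,-0.016,135,0,0,-0.09,-0.016,135,0,0,-0.12,-0.016,135,0,0,-0.134,-0.016,135,0,0,-0.134,-0.016,135,0,0,-0.134,-0.016,255,0,0,-0.134,-0.016,255,0,0,-0.134,-0.016,255,0,0,-0.134,-0.016,255,0,0,-0.134,-0.016,255]' --force 20

```text
time: 2.98
position: [0.5074, 0.2317, 0.063]
tcp_rot: [-0.002, 0.607, 0.795, -0.003]
ft_force: [-4.8, -0.7, -0.6]
opening: 0.0084
gripper_force: 19.5
```

>>> apply_moves --rows '[-0.006,-0.002,0.017,0,255,-0.01,-0.003,0.034,0,255,-0.016,-0.0045,0.05,0,255,-0.025,-0.007,0.065,0,255,-0.036,-0.01,0.078,0,255,-0.049,-0.013,0.089,0,255,-0.063,-0.017,0.098,0,255,-0.078,-0.021,0.105,0,255,-0.094,-0.026,0.109,0,255,-0.109,-0.03,0.11,0,255,-0.109,-0.03,0.11,0,255]'

```text
time: 4.35
position: [0.4574, 0.218, 0.1209]
tcp_rot: [0.001, 0.607, 0.795, 0.001]
ft_force: [2.1, 1.1, -0.4]
opening: 0.0078
gripper_force: 19.6
```

```bash
python3 - <<'E'
from h import *
im=viewer.camera("scene");im2=viewer.camera("top")
c=lambda im,x,y:cv2.resize(im[y-60:y+60,x-80:x+80,::-1],(400,300),interpolation=cv2.INTER_CUBIC)
cv2.imwrite("pics/r1.png",np.hstack([c(im,390,280),c(im2,243,240)]))
print(rect("top",blob(im2,(100,120,40),(125,255,255),(241,238),60),.08))
E
```

```text
[525.9 235.4 198.2 158.3  15.2]
```

View pics/r1.png

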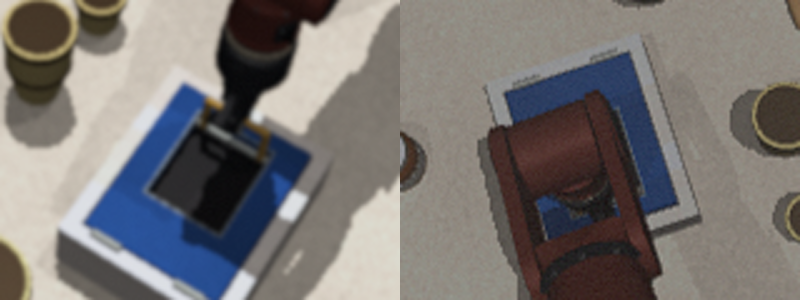

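The ring stands square at (235,120) in the left crop, and the hatch is still flush. I'll take a deeper grip before lifting.

>>> apply_moves --rows '[0.003,0,0,0,195,0.003,0,0,0,195,0.003,0,-0.02,0,195,0.003,0,-0.02,0,195,0.003,0,-0.02,0,255,0.003,0,-0.02,0,255,0.003,0,-0.02,0,255,0.003,0,-0.02,0,255]' --force 50

```text
time: 5.45
position: [0.4573, 0.2174, 0.1086]
tcp_rot: [-0.0, 0.607, 0.795, -0.001]
ft_force: [0.8, -0.4, -5.7]
opening: 0.0072
gripper_force: 48.5
```

```bash
python3 - <<'E'
import numpy as np
a=np.deg2rad(15.3)
for t in np.r_[4:87:4.37,87]:
    th=np.deg2rad(t);u=172*(1-np.cos(th))+48*np.sin(th);z=172*np.sin(th)-48*(1-np.cos(th))
    print(f"{u*np.cos(a)/500:.3f}, {u*np.sin(a)/500:.3f}, {z/500:.3f}, 0, 255,",end=" ")
E
```

```text
0.007, 0.002, 0.024, 0, 255, 0.017, 0.005, 0.049, 0, 255, 0.029, 0.008, 0.073, 0, 255, 0.042, 0.011, 0.097, 0, 255, 0.057, 0.016, 0.119, 0, 255, 0.074, 0.020, 0.140, 0, 255, 0.092, 0.025, 0.160, 0, 255, 0.111, 0.030, 0.178, 0, 255, 0.132, 0.036, 0.195, 0, 255, 0.154, 0.042, 0.210, 0, 255, 0.177, 0.048, 0.223, 0, 255, 0.201, 0.055, 0.234, 0, 255, 0.226, 0.062, 0.244, 0, 255, 0.251, 0.069, 0.251, 0, 255, 0.277, 0.076, 0.257, 0, 255, 0.303, 0.083, 0.260, 0, 255, 0.329, 0.090, 0.261, 0, 255, 0.355, 0.097, 0.260, 0, 255, 0.381, 0.104, 0.257, 0, 255, 0.407, 0.111, 0.253, 0, 255,
```

>>> apply_moves --rows '[0.007,0.002,0.024,0,255,0.017,0.005,0.049,0,255,0.029,0.008,0.073,0,255,0.042,0.011,0.097,0,255,0.057,0.016,0.119,0,255,0.074,0.02,0.14,0,255,0.092,0.025,0.16,0,255,0.111,0.03,0.178,0,255,0.132,0.036,0.195,0,255,0.154,0.042,0.21,0,255]'

```text
time: 6.7
position: [0.5346, 0.2386, 0.2158]
tcp_rot: [-0.001, 0.607, 0.795, -0.001]
ft_force: [-6.6, -2.2, -2.4]
opening: 0.0075
gripper_force: 48.7
```

>>> apply_moves --rows '[0.023,0.006,0.013,0,255,0.047,0.013,0.024,0,255,0.072,0.02,0.034,0,255,0.097,0.027,0.041,0,255,0.123,0.034,0.047,0,255,0.149,0.041,0.05,0,255,0.175,0.048,0.051,0,255,0.201,0.055,0.05,0,255,0.227,0.062,0.047,0,255,0.253,0.069,0.043,0,255,0.253,0.069,0.043,0,255]'

```text
time: 8.07
position: [0.6645, 0.2742, 0.2391]
tcp_rot: [0.002, 0.607, 0.795, 0.003]
ft_force: [1.0, 0.7, -0.1]
opening: 0.0074
gripper_force: 48.8
```

```bash
python3 - <<'E'
from h import *
im=viewer.camera("scene");im2=viewer.camera("top")
c=lambda im,x,y:cv2.resize(im[y-72:y+72,x-96:x+96,::-1],(400,300),interpolation=cv2.INTER_CUBIC)
cv2.imwrite("pics/r2.png",np.hstack([c(im,390,270),c(im2,243,220)]))
E
```

```text
(no output)
```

View pics/r2.png

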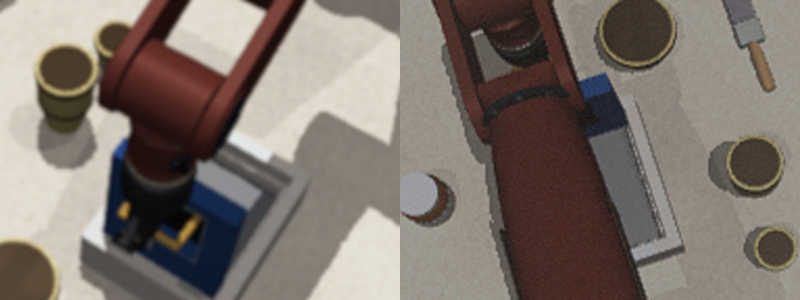

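The hatch stands upright with the ring still gripped at (150,230). Next I release it and rise clear.

>>> apply_moves --rows '[0,0,0,0,180,0,0,0,0,180,0,0,0,0,180,0,0,0.04,0,180,0,0,0.12,0,180,0,0,0.2,0,180,0,0,0.2,0,180]'

```text
time: 9.05
position: [0.6639, 0.2739, 0.344]
tcp_rot: [0.004, 0.607, 0.795, 0.005]
ft_force: [-0.7, 0.5, -0.1]
opening: 0.0253
gripper_force: 0.0
```

>>> apply_moves --rows '[0,-0.2,0,0,255,-0.03,-1,0,1,255,-0.03,-1,0,1,255,-0.03,-1,0,1,255,-0.03,-1,0,1,255,-0.03,-1,0,1,255,-0.03,-1,0,1,255,-0.03,-1,0,1,255,-0.03,-1,0,1,255,-0.03,-1,-0.1,1,255,-0.03,-1,-0.2,1,255,-0.03,-1,-0.2,1,255]'

```text
time: 10.55
position: [0.6428, -0.224, 0.2292]
tcp_rot: [-0.006, 0.127, 0.992, 0.002]
ft_force: [-0.5, 1.3, 0.5]
opening: 0.0003
gripper_force: 0.0
```

```bash
python3 - <<'E'
from h import *
im=viewer.camera("scene");im2=viewer.camera("top")
s=bot.get_state();print(s["position"],s["tcp_rot"],s["q"])
c=lambda im,x,y:cv2.resize(im[y-90:y+90,x-120:x+120,::-1],(400,300),interpolation=cv2.INTER_CUBIC)
cv2.imwrite("pics/r3.png",np.hstack([c(im,330,250),c(im2,320,225)]))
for n,i,p in(("top",im2,(400,229)),("scene",im,(271,188))):print(rect(n,blob(i,(3,110,90),(16,255,255),p,30),.062))
E
```

```text
[ 0.64678922 -0.22607498  0.23654598] [4.72003207e-05 1.27495958e-01 9.91839082e-01 1.18829035e-04] [-4.38718088e-01  3.38347583e-01  1.45331377e+00  2.61495762e-04
  1.34991413e+00 -1.75388386e+00]
[ 525.  -276.3   40.   133.7   84.5]
[ 534.  -259.9   63.6  149.8   85.4]
```

View pics/r3.png

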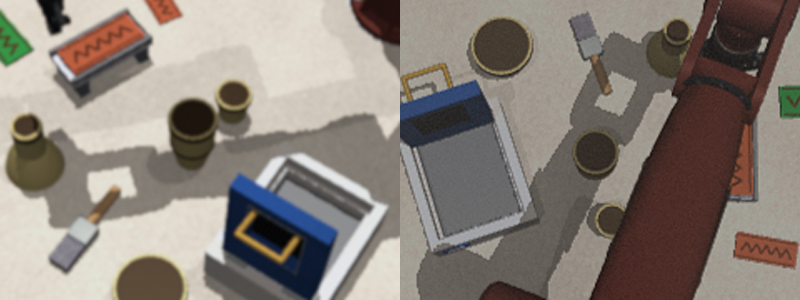

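>>> apply_moves --rows '[0.002,-0.093,-0.1,0.163,255,0.002,-0.093,-0.2,0.163,255,0.002,-0.093,-0.3,0.163,255,0.002,-0.093,-0.34,0.163,255,0.002,-0.093,-0.356,0.163,255,0.002,-0.093,-0.356,0.163,255,0.002,-0.093,-0.356,0.163,255]'

```text
time: 11.52
position: [0.6494, -0.2742, 0.0609]
tcp_rot: [0.002, 0.043, 0.999, -0.001]
ft_force: [0.6, 0.8, -0.5]
opening: 0.0
gripper_force: 0.0
```

```bash
python3 - <<'E'
from h import *
s=bot.get_state();print(s["position"],s["tcp_rot"],s["ft_force"])
E
```

```text
[ 0.64942897 -0.27424151  0.06088954] [ 0.0022261   0.04279021  0.99908101 -0.00108772] [ 0.58679449  0.7651632  -0.52989321]
```

>>> apply_moves --rows '[0,0,0,0,255,0,0,0,0,255]'

```text
time: 11.78
position: [0.6479, -0.2736, 0.0588]
tcp_rot: [0.001, 0.043, 0.999, -0.0]
ft_force: [-0.1, -0.4, -0.5]
opening: 0.0001
gripper_force: 0.0
```

>>> apply_moves --rows '[-0.02,0.002,-0.002,0,255,-0.035,0.003,-0.002,0,255,-0.05,0.004,-0.002,0,255,-0.06,0.005,-0.002,0,255,-0.075,0.006,-0.002,0,255,-0.09,0.0075,-0.002,0,255,-0.105,0.009,-0.002,0,255,-0.12,0.01,-0.002,0,255,-0.135,0.011,-0.002,0,255,-0.15,0.0125,-0.002,0,255,-0.16,0.0135,-0.002,0,255,-0.167,0.014,-0.002,0,255,-0.167,0.014,-0.002,0,255]'

```text
time: 13.4
position: [0.5634, -0.2663, 0.0567]
tcp_rot: [-0.0, 0.043, 0.999, 0.0]
ft_force: [-0.3, 0.1, 0.8]
opening: 0.0
gripper_force: 0.0
```

```bash
python3 - <<'E'
from h import *
im=viewer.camera("scene");cv2.imwrite("pics/s3.png",im[:,:,::-1])
s=bot.get_state();print(s["position"],s["ft_force"])
c=blob(im,(3,110,90),(16,255,255),(280,180),45)
P=ray("scene",c[:,0,:],.062)[:,:2]*1000
a=np.deg2rad(-4.8);l=P-[533,-263];print(rect("scene",c,.062),"along",np.sort(l@[np.cos(a),np.sin(a)])[[0,3,-4,-1]])
cv2.imwrite("pics/r4.png",cv2.resize(im[140:240,215:350,::-1],(800,592),interpolation=cv2.INTER_CUBIC))
E
```

```text
[ 0.56354537 -0.26626671  0.05664712] [-0.40486552  0.33531477  0.70382487]
[ 457.2 -278.2  112.3  191.5   85.7] along [-169.6431071  -167.53653516   19.16399922   21.16881031]
```

View pics/r4.png

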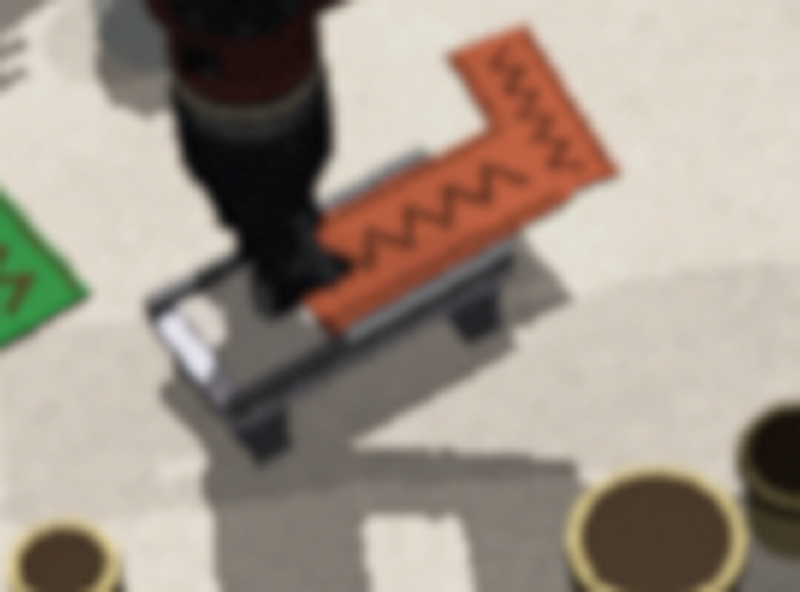

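The board slid about 55 mm, with its back end at (330,320), for an overhang of about 46 mm. The spare stayed in place. I'll push 3 mm more, then back off and lift.

>>> apply_moves --rows '[-0.003,0,0,0,255,-0.006,0,0,0,255,-0.006,0,0,0,255,-0.006,0,0,0,255,0.01,0,0,0,255,0.02,0,0.02,0,255,0.03,0,0.1,0,200,0.03,0,0.2,0,100,-0.2,0.02,0.2,0,0,-0.25,0.025,0.2,0,0,-0.25,0.025,0.2,0,0,-0.25,0.025,0.2,0,0,-0.25,0.025,0.2,0,0]'

```text
time: 15.08
position: [0.441, -0.2549, 0.1581]
tcp_rot: [0.001, 0.043, 0.999, -0.001]
ft_force: [-0.0, 0.4, -0.3]
opening: 0.0854
gripper_force: 0.0
```

```bash
python3 - <<'E'
from h import *
im=viewer.camera("scene")
s=bot.get_state();print(s["position"],s["ft_force"],s["opening"])
# front/back end along the board axis: use a strip around the centreline, ends of the board colour
a=np.deg2rad(-4.8);e=np.array([np.cos(a),np.sin(a)]);nrm=np.array([-e[1],e[0]])
hsv=cv2.cvtColor(im,cv2.COLOR_RGB2HSV);m=cv2.inRange(hsv,(3,110,90),(16,255,255))
for off in(-24,-15,0,15,24):
    r=[]
    for l in range(-160,60):
        X=np.r_[np.array([534,-260.3])+l*e+off*nrm,62]/1000
        u,v=proj("scene",X)[0].round().astype(int); r.append(m[v,u]>0)
    i=np.where(r)[0]-160;print(off,i.min(),i.max())
c=blob(im,(3,110,90),(16,255,255),(280,180),55)
cv2.imwrite("pics/r5.png",cv2.resize(im[120:240,215:375,::-1],(800,600),interpolation=cv2.INTER_CUBIC))
E
```

```text
[ 0.4409751  -0.25475285  0.15782269] [ 0.46734332 -0.25612171 -0.79933062] 0.08513206190039128
-24 -160 19
-15 -160 18
0 -158 19
15 -159 17
24 -156 17
```

View pics/r5.png

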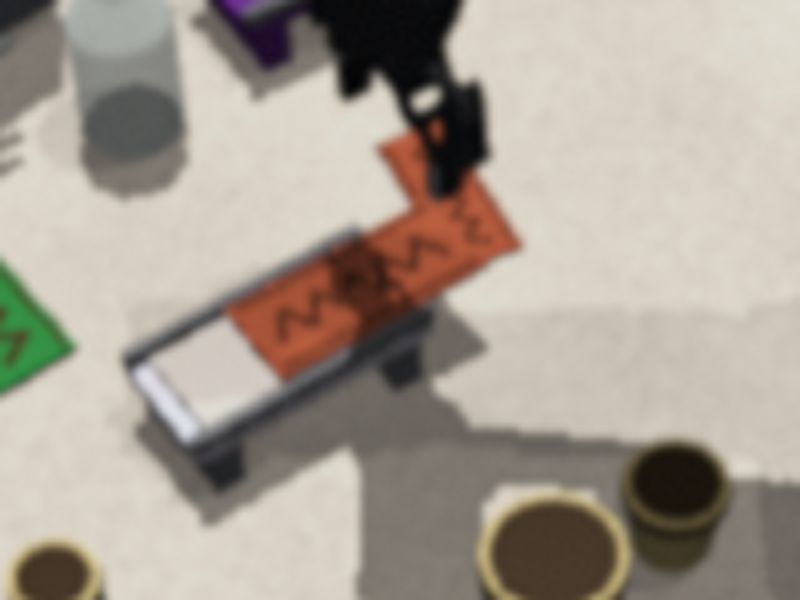

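The board rests level with about 48 mm of overhang. The white spare is still in the rack at (210,370). Going down to pinch it.

>>> apply_moves --rows '[-0.025,0.001,-0.08,0,0,-0.025,0.001,-0.16,0,0,-0.025,0.001,-0.2,0,0,-0.025,0.001,-0.223,0,0,-0.025,0.001,-0.223,0,0,-0.025,0.001,-0.223,0,0,-0.025,0.001,-0.223,0,0]'

```text
time: 16.0
position: [0.4274, -0.2541, 0.0465]
tcp_rot: [0.001, 0.043, 0.999, -0.001]
ft_force: [-0.3, 0.1, 0.4]
opening: 0.0854
gripper_force: 0.0
```

>>> apply_moves --rows '[0,0,0,0,50,0,0,0,0,80,0,0,0,0,120,0,0,0,0,255,0,0,0,0,255,0,0,0,0,255]' --force 90

```text
time: 16.75
position: [0.4268, -0.2538, 0.0466]
tcp_rot: [0.0, 0.043, 0.999, -0.0]
ft_force: [-1.7, 1.9, 6.1]
opening: 0.0612
gripper_force: 95.6
```

>>> apply_moves --rows '[0,0,0.01,0,255,0,0,0.03,0,255,0,0,0.07,0,255,0,0,0.13,0,255,0,0,0.2,0,255,0,0,0.27,0,255,0,0,0.32,0,255,0,0,0.34,0,255,0,0,0.34,0,255]'

```text
time: 17.88
position: [0.4265, -0.2535, 0.2157]
tcp_rot: [0.0, 0.043, 0.999, -0.0]
ft_force: [-0.3, -0.4, -1.4]
opening: 0.0611
gripper_force: 97.4
```

>>> apply_moves --rows '[0,0.03,0,0,255,0,0.09,0,0.03,255,0.005,0.17,0,0.06,255,0.005,0.25,0,0.09,255,0.01,0.33,0,0.12,255,0.01,0.41,0,0.15,255,0.015,0.49,0,0.18,255,0.015,0.57,0,0.21,255,0.02,0.65,0,0.24,255,0.02,0.73,0,0.27,255,0.02,0.81,0,0.3,255,0.02,0.87,0,0.32,255,0.02,0.91,0,0.335,255,0.02,0.931,0,0.335,255,0.02,0.931,0,0.335,255,0.02,0.931,0,0.335,255]'

```text
time: 19.88
position: [0.4361, 0.2115, 0.2149]
tcp_rot: [-0.0, -0.132, 0.991, -0.0]
ft_force: [0.4, 0.6, -1.5]
opening: 0.061
gripper_force: 97.5
```

```bash
python3 - <<'E'
from h import *
im=viewer.camera("scene");im2=viewer.camera("top")
s=bot.get_state();print(s["position"],s["tcp_rot"],s["ft_force"],s["opening"])
c=lambda im,x,y:cv2.resize(im[y-90:y+90,x-120:x+120,::-1],(400,300),interpolation=cv2.INTER_CUBIC)
cv2.imwrite("pics/r6.png",np.hstack([c(im,380,250),c(im2,270,225)]))
E
```

```text
[0.43639239 0.21140949 0.21515403] [-1.56740712e-04 -1.31511907e-01  9.91314568e-01 -1.47550851e-04] [ 1.11727305 -0.43666709 -0.92575808] 0.061129071157216185
```

View pics/r6.png

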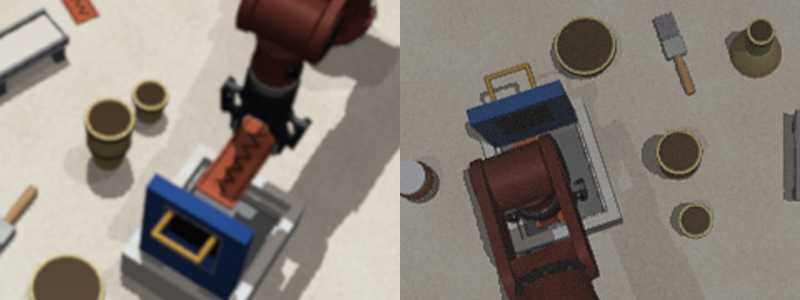

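The board is held by its end at (240,160) above the well, level and clear of the hatch. Next I advance and lower it.

>>> apply_moves --rows '[0.02,0.006,-0.03,0,255,0.045,0.013,-0.1,0,255,0.058,0.017,-0.17,0,255,0.058,0.017,-0.23,0,255,0.058,0.017,-0.28,0,255,0.058,0.017,-0.32,0,255,0.058,0.017,-0.345,0,255,0.058,0.017,-0.36,0,255,0.058,0.017,-0.36,0,255,0.058,0.017,-0.36,0,255]'

```text
time: 21.22
position: [0.4662, 0.2209, 0.0361]
tcp_rot: [0.001, -0.132, 0.991, 0.0]
ft_force: [0.6, 0.5, -0.8]
opening: 0.0609
gripper_force: 97.5
```

```bash
python3 - <<'E'
from h import *
im=viewer.camera("scene")
s=bot.get_state();print(s["position"],s["tcp_rot"],s["ft_force"],s["opening"])
cv2.imwrite("pics/r7.png",cv2.resize(im[215:365,300:480,::-1],(720,600),interpolation=cv2.INTER_CUBIC))
E
```

```text
[0.46623769 0.22088491 0.03618662] [ 8.81743318e-04 -1.32072730e-01  9.91239624e-01  1.54936219e-04] [-1.0116594   1.1595972  -1.44125378] 0.061179956499727114
```

View pics/r7.png

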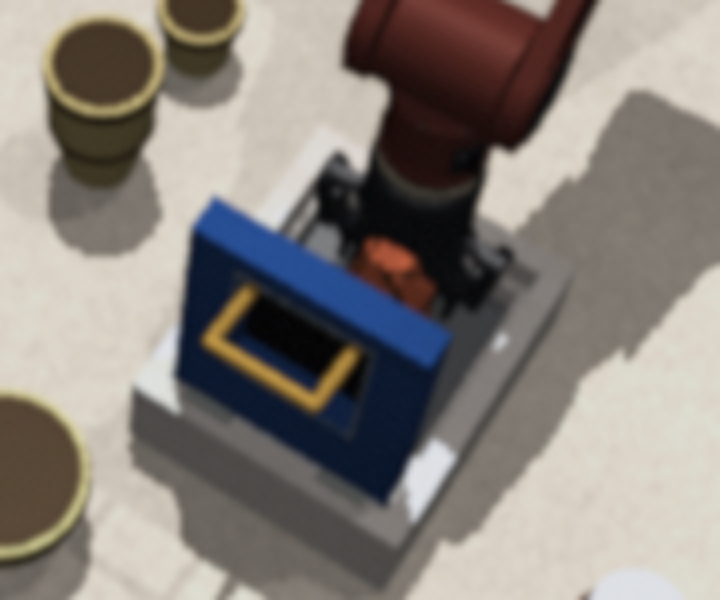

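The board is inside the well at (390,265) with no contact yet. I'll lower in small steps until it touches.

>>> apply_moves --rows '[0,0,-0.007,0,255,0,0,-0.014,0,255,0,0,-0.02,0,255,0,0,-0.02,0,255]'

```text
time: 21.78
position: [0.4654, 0.2206, 0.0251]
tcp_rot: [-0.0, -0.132, 0.991, -0.0]
ft_force: [-0.8, -0.5, -0.7]
opening: 0.0606
gripper_force: 97.5
```

>>> apply_moves --rows '[0,0,-0.002,0,255,0,0,-0.004,0,255,0,0,-0.004,0,255]'

```text
time: 22.15
position: [0.4655, 0.2207, 0.0249]
tcp_rot: [-0.001, -0.132, 0.991, -0.0]
ft_force: [-4.9, -1.8, 11.2]
opening: 0.0605
gripper_force: 104.3
```

```bash
python3 - <<'E'
from h import *
s=bot.get_state();print(s["position"],s["ft_force"],s["torque"])
E
```

```text
[0.46547213 0.2206504  0.02494547] [-4.94687316 -1.75109349 11.15273025] [-0.28708905  0.84098397 -0.01714352]
```

The torque shows it is the fingertips standing on the floor, with the board 2–4 mm above it. I'll ease the grip first, then open slowly so the board settles.

>>> apply_moves --rows '[0,0,0.001,0,255,0,0,0.001,0,255,0,0,0.001,0,80,0,0,0.001,0,77,0,0,0.001,0,75,0,0,0.001,0,73,0,0,0.001,0,71,0,0,0.001,0,69,0,0,0.001,0,67,0,0,0.001,0,65,0,0,0.001,0,62,0,0,0.001,0,58,0,0,0.001,0,54]' --force 20

```text
time: 23.78
position: [0.4651, 0.2205, 0.0234]
tcp_rot: [-0.0, -0.132, 0.991, -0.0]
ft_force: [0.3, 0.2, -0.4]
opening: 0.0672
gripper_force: 0.0
```

>>> apply_moves --rows '[0,0,0,0,25,0,0,0,0,25,0,0,0,0,25,0,0,0.02,0,25,0,0,0.08,0,25,0,0,0.18,0,25,0,0,0.3,0,25,-0.1,0,0.4,0,25,-0.15,-0.5,0.4,0,25,-0.15,-0.5,0.4,0,25,-0.15,-0.5,0.4,0,25,-0.15,-0.5,0.4,0,25,-0.15,-0.5,0.4,0,25,-0.15,-0.5,0.4,0,25,-0.15,-0.5,0.4,0,25]'

```text
time: 25.65
position: [0.3905, -0.028, 0.2239]
tcp_rot: [0.0, -0.133, 0.991, 0.0]
ft_force: [-0.3, 0.7, 1.0]
opening: 0.0768
gripper_force: 0.0
```

```bash
python3 - <<'E'
from h import *
im=viewer.camera("scene");im2=viewer.camera("top")
c=blob(im2,(3,110,60),(16,255,255),(241,245),50);print(rect("top",c,.036))
c=lambda im,x,y:cv2.resize(im[y-90:y+90,x-120:x+120,::-1],(400,300),interpolation=cv2.INTER_CUBIC)
cv2.imwrite("pics/r8.png",np.hstack([c(im,370,260),c(im2,270,225)]))
E
```

```text
[514.7 231.2 148.2  63.   14.7]
```

View pics/r8.png

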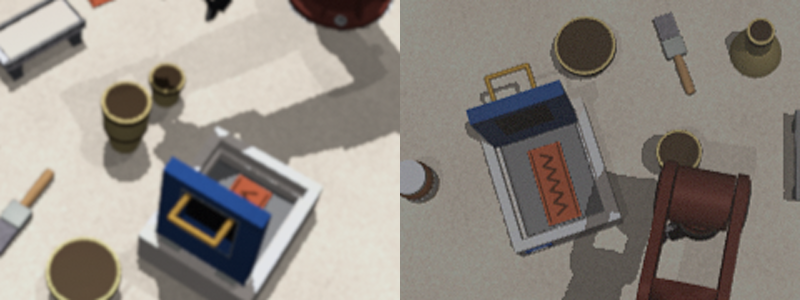

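The board lies flat in the well, painted face up. It measures 148×63 mm at floor height, centred at (515, 231). The hatch stands upright and the spare is still in the rack. Handing in.

```bash
python3 -c "
from cell import bot
print(bot.finish_job())"
```

```text
the job is handed in; nothing more can be done
None
```

The job is handed in at about 26 s: ring flipped with the hatch shut, hatch left standing upright, and the zigzag board lying flat in the well, painted face up (its gripped end settled the last 2–4 mm as I eased the grip); the spare is still in the rack and no bystander I could see had moved.

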